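# Seat a long mill blank in the block chuck and hold it home

## Task

Load the mill's block chuck with the longest of the three blanks in the rack. Push the chuck's button fully down and let it up again so that the sprung dust cover flies open, then take the longest blank, lower its shank into the bore, and press it straight down against the sprung ejector until its flange sits flat on the chuck's rim, firmly but without ramming it. Finish while still holding it pressed home (the ejector would push it out again), ready for the clamp screw to be tightened; leave the other two blanks in the rack and the things standing about where they are.

Things in the scene. Friction and masses are not known exactly. Their poses are not given: they have to be found in the camera images.
- chuck_unit: Block chuck of a desktop mill, fixed: a dark steel base plate 190 x 106 x 12 mm (x, y, z), grey housing at the rear, lower grey deck with the push button in front. Origin: centre of the plate's underside, z up. Its -x end is the front and faces the robot, turned at most 0.3 rad. It stands left or right on the bench, the rack on the other side.
- chuck_nose: Steel nose of the chuck, a square block 44 x 44 x 22 mm on the housing with a clamp screw on its -y side. Its top face, the rim, is 74 mm above the bench, with an upright bore of 12 mm diameter and 2 mm lead-in chamfer at its centre, 81 mm behind the button. Origin: centre of the nose's underside, 22 mm below the rim; axes as the unit's.
- bore_mouth (a point): Centre of the bore at the level of the rim (top face of the nose), z up along the bore. The closed dust cover hides it from above.
- ejector (a joint): Brass ejector pin in the bore, sprung upward: 0 at rest, its top then 6 mm below the rim; grows as it is pushed down (m), at most 0.012. The spring takes 5 N to start and 0.5 N more per mm; with a blank seated it reads about 0.008 and pushes up with 9 N.
- cover_button (a joint): The round steel push button on the front deck, 24 mm across: 0 when up, 0.006 m when fully down, at about 5 N; springs back. Pressing it draws back the catch of the dust cover, which then opens by itself.
- cover_button_top (a point): Centre of the push button's top face; it is pressed straight down.
- dust_cover (a joint): Sprung dust cover over the nose, a grey metal lid 48 x 64 mm hinged 32 mm behind the bore, its top 6 mm above the rim: 0 when shut and caught. It opens by itself, upward and rearward, to 2.3 rad (rad) within about a second and stays there, leaning away behind the nose, its edge about 50 mm above the rim and 75 mm behind the bore.
- blank_rack: The grey plastic rack for mill blanks, fixed: a plate 62 x 166 x 22 mm (x, y, z) with three holes of 12 mm in a row along y, 50 mm apart, the middle one in its centre. Origin: centre of the underside.
- blank_long: Longest blank: ivory ceramic block 16 x 19 x 40 mm (x, y, z) on a steel flange 25 mm in diameter, 3 mm thick, with a steel shank below, 10 mm in diameter, 14 mm long, foot chamfered. Origin: centre of the flange's underside; block from z = 3 to 43 mm, shank 0 to -14 mm. Stands in any hole of the rack, flange on the rack, turned at most 0.25 rad from the rack's axes; 0.035 to 0.07 kg.
- blank_medium: The middle-sized blank, same but for a block 30 mm tall; it stays in the rack.
- blank_short: The shortest blank, same but for a block 20 mm tall; it stays in the rack.
- molar: A loose carved practice tooth on its square foot, 24 x 24 x 48 mm, standing between the chuck and the rack. Origin: centre of the underside. Not to be moved.
- dish: A loose shallow round dish, 91 mm across, 14 mm high, behind them in the middle. Origin: centre of the underside. Not to be moved.

How it is judged:
By the outcome, as a careful person would: the job done as asked, in the order asked, and still so for the second after the job is handed in, while the arm keeps its last pose, push and grip.
It also fails if it takes over 54 s, if anything falls off the work surface, if the arm or the gripper's body presses on something with over 40 N, if the wrist force passes 120 N, or if a joint passes its speed limit or range.

## Robot

A 7-joint arm with a two-finger parallel gripper is mounted at the origin on a cart in front of the work surface, level with it; the furniture and walls round the work are solid. World frame = base frame: x ahead of the robot, y to its left, z up, the work surface at z = 0. Lengths are in mm, angles in rad, forces in N, time in s.
With the tool pointing down it reaches from about 375 to 925 mm from the base axis. Payload 3.1 kg.
Tool frame: the origin (TCP) lies midway between the tips of the shut fingers; the grasp point (between the pads) lies manip.pinch_z behind it (manip.pinch_z is the distance from the TCP to the grasp point, in mm); z points along the fingers, y is the line along which they close (so a half turn about z gives the same grasp; the last joint's range is limited). The gripper opens to 85 mm and grips with 20 to 120 N. Pads are 22 mm wide; open, the fingers measure 114 mm over their backs; the gripper's body (76 mm by 85 mm) begins 54 mm behind the grasp point. The pads swing forward as they close: fully open they stand 13 mm farther back than shut.
Start: joints at [1.115, 0.383, 0.044, 1.598, -0.018, 1.161, -0.05], TCP at [227.659, -608.83, 231.269] pointing down, gripper open.
Joint ranges: [-2.61, 2.61], [-0.41, 2.15], [-1.48, 1.57], [0, 2.5], [-1.57, 4.71], [0.05, 1.97], [-2.85, 2.85]. Speed limits (rad/s): [2.79, 2.79, 3.14, 3.14, 3.14, 3.14, 3.14].

## Interface

Orientations are given as a unit quaternion [w, x, y, z].
In Python, from rig import manip, eyes, claw gives the robot as it stands (manip), with the cameras (eyes) and the gripper (claw). Calls block until the motion is done:
- manip.move_pose(position, orientation): joint-space move of the TCP to a pose.
- manip.move_l(position, orientation=None, vel=150): straight line of the TCP; orientation=None keeps the orientation; vel is the mean speed in mm/s.
- manip.goto_joints(angles): joint-space move.
- claw.gripper_to(opening, effort=None): finger opening in mm; effort is the grip in N (None keeps the last); returns when the fingers have stopped.
- manip.sleep(seconds).
- manip.solve_ik(position, orientation): joint angles nearest the present ones, or None.
- manip.read_state(): the state.
- eyes.capture(name): name is "scene" or "top" or "wrist"; returns a dict with "img" (400x640x3 uint8, red, green, blue), "vertical_fov" (degrees; the focal length in pixels is half the picture's height over the tangent of half this angle, whatever the lens; pixels are square), "cx", "cy" (the principal point, pixels), "rvec" (rotation vector, rad) and "tvec" (3), from world to camera coordinates, as OpenCV has them; the wrist camera has in their place "hand_eye" (4x4, takes a point from camera to tool coordinates, whose origin is the TCP and whose axes are the flange's). Camera axes: x right, y down, z forward; pixel columns grow to the right and rows downward; lengths in mm; the calibration is good to about 2 mm. A picture is of the moment at which its call begins: read the wrist's pose just before it. There is no depth.
A pose or a line that the arm cannot do raises manip.MotionError and nothing moves.
- manip.sign_off(): hands the job in; it is judged then, once.
The state is a dict: "time_s": time; "joints": joint angles; "joint_vel": joint speeds; "joint_torque": joint torques, N m; "tool_pos": TCP position; "tcp_rot": TCP orientation; "wrist_force": force on the tool from outside, world axes, zero at the start; "torque": the same for the moment, N m; "grip_width": finger opening in mm; "finger_force": force on a finger pad.
Only numpy, scipy, OpenCV 4.12 (cv2) and the standard library are available. Lean on these libraries where they do the work, as an engineer would, in place of code of your own. Each camera call takes 0.05 s, during which the arm holds its last target. There are 200 camera calls.

## Working session

There is one attempt and no reset: what is moved stays moved. The work goes in short steps, each a Python script; the robot and the scene stay as the last script left them, time stands still between calls to the robot, and variables do not carry over. Pictures are saved under pics/ and viewed, at most 10 in all, crops included, and the job is handed in when it is done.

```bash
mkdir -p pics; ls
python3 - <<'E'
from rig import manip, eyes, claw
import cv2,numpy as np
print(manip.pinch_z, manip.read_state())
for n in("scene","top"):
    c=eyes.capture(n); cv2.imwrite(f"pics/{n}0.png",c["img"][:,:,::-1])
    print(n,c["vertical_fov"],c["cx"],c["cy"],c["rvec"],c["tvec"])
    np.savez(f"{n}0.npz",**c)
E
```

```text
pics
rig.py
18.700000000000003 {'time_s': 0.0, 'joints': array([ 1.11520634,  0.38385811,  0.04383482,  1.59958915, -0.01789418,
        1.16122968, -0.04986488]), 'joint_vel': array([-0.00024048,  0.00140482, -0.00164086, -0.00144551,  0.00030075,
       -0.00082724,  0.00064707]), 'joint_torque': array([-3.84466057e-04, -4.33463287e+01,  1.02391630e+00, -2.49511707e+01,
        1.04984856e-02,  1.13352964e-02, -1.67880404e-05]), 'tool_pos': array([ 227.28801085, -607.94056812,  229.86525223]), 'tcp_rot': array([-1.30890158e-03,  9.84029694e-01,  1.77999299e-01, -3.13468588e-04]), 'wrist_force': array([-0.22517711,  0.40298495,  0.12663973]), 'torque': array([0.01529363, 0.05115577, 0.00977819]), 'finger_force': 0.0, 'grip_width': 85.44244556149711}
scene 49.12085693196786 316.5563671526635 198.58405252377813 [ 1.0904023  -2.37993468  1.00665051] [337.58532667 341.32912102 617.57792019]
top 53.49542894075039 316.4210065460008 203.20601808217583 [ 2.10896705 -2.11528073  0.22586164] [-18.24817715 538.98584956 901.07745379]
```

View pics/scene0.png

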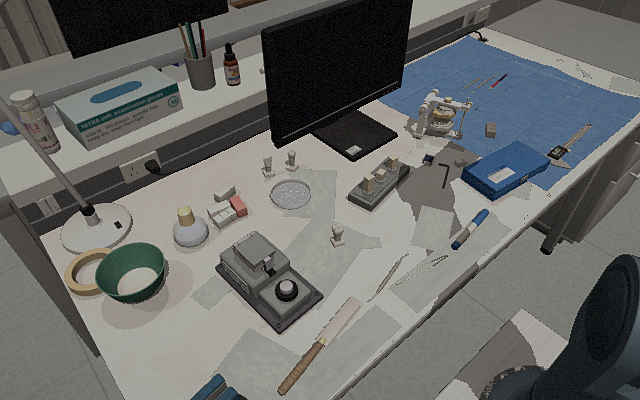

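View pics/top0.png

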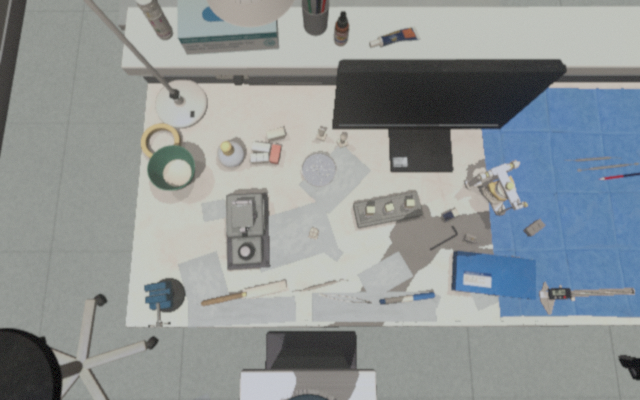

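The scene view shows the chuck at about (268,280), its button at (287,288), the rack at (380,183) and the molar at (337,235). The top view has the chuck at (247,229), its button at (247,252), and the rack at (388,207) with blanks at about (371,209), (390,207) and (409,205). Next I'll get rough positions and look at zoomed crops.

```bash
cat > h.py <<'E'
import numpy as np,cv2
from scipy.spatial.transform import Rotation as R
def rot(q): return R.from_quat(np.r_[q[1:],q[0]])
def cam(c,st=None):
    """-> K, Rcw (cam->world), centre"""
    f=200/np.tan(np.radians(float(c["vertical_fov"]))/2)
    K=np.array([[f,0,float(c["cx"])],[0,f,float(c["cy"])],[0,0,1]])
    if "hand_eye" in c:
        H=np.array(c["hand_eye"]); T=np.eye(4)
        T[:3,:3]=rot(np.array(c["q"] if st is None else st["tcp_rot"])).as_matrix(); T[:3,3]=c["p"] if st is None else st["tool_pos"]
        M=T@H; return K,M[:3,:3],M[:3,3]
    Rm=cv2.Rodrigues(np.array(c["rvec"]))[0]; return K,Rm.T,-Rm.T@np.array(c["tvec"]).ravel()
def ray(C,uv):
    K,Rm,o=C; d=Rm@np.linalg.inv(K)@np.array([uv[0],uv[1],1.]); return o,d/np.linalg.norm(d)
def plane(C,uv,z):
    o,d=ray(C,uv); return o+d*(z-o[2])/d[2]
def proj(C,P):
    K,Rm,o=C; p=K@(Rm.T@(np.array(P,float)-o)); return p[:2]/p[2]
def tri(*pairs):
    A=np.zeros((3,3));b=np.zeros(3);S=[]
    for C,uv in pairs:
        o,d=ray(C,uv);P=np.eye(3)-np.outer(d,d);A+=P;b+=P@o;S.append((P,o))
    x=np.linalg.solve(A,b); return x,[float(np.linalg.norm(P@(x-o))) for P,o in S]
def down(yaw):
    """tool z down, tool x at angle yaw in world"""
    q=(R.from_euler('z',yaw)*R.from_euler('x',np.pi)).as_quat(); return [q[3],q[0],q[1],q[2]]
E
python3 - <<'E'
from h import *
T=np.load("top0.npz");S=np.load("scene0.npz");t,s=cam(T),cam(S)
np.set_printoptions(precision=1,suppress=True)
print("cams",t[2],s[2])
print("btn",plane(t,(247,252),43),tri((t,(247,252)),(s,(287,286))))
for u in((371,209),(390,207),(409,205)):print(plane(t,u,60))
print("rack c",plane(t,(388,208),22),"molar",plane(t,(314,232),48),"dish",plane(t,(320,168),14))
a=cv2.resize(T["img"][180:280,220:430],None,fx=3.7,fy=3.7,interpolation=2)
b=cv2.resize(S["img"][140:340,200:420],None,fx=2.9,fy=2.9,interpolation=2)
cv2.imwrite("pics/crop_t.png",a[:,:,::-1]);cv2.imwrite("pics/crop_s.png",b[:,:,::-1]);print(a.shape,b.shape)
E
```

```text
cams [339.3 -16.6 993.7] [ 57.1 387.2 677.3]
btn [423.3 146.1  43. ] (array([423.7, 145.8,  50.7]), [1.4860520889015922, 1.486052088901498])
[ 523.7 -150.7   60. ]
[ 528.5 -196.6   60. ]
[ 533.2 -242.5   60. ]
rack c [ 533.6 -198.8   22. ] molar [470.2 -13.8  48. ] dish [640.6 -29.5  14. ]
(370, 777, 3) (580, 638, 3)
```

Run:
```python
from h import *
from rig import manip, eyes, claw
np.set_printoptions(precision=3,suppress=True)
c=eyes.capture("wrist");H=np.array(c["hand_eye"]);print(H,c["vertical_fov"])
def look(P,h,yaw,n):
    # put the optical axis through P with TCP at height h
    q=down(yaw);Rm=rot(q).as_matrix();d=Rm@H[:3,2];o=Rm@H[:3,3]
    cz=h+o[2];k=(P[2]-cz)/d[2];xy=np.array(P[:2])-o[:2]-k*d[:2]
    p=[xy[0],xy[1],h];print(n,p);manip.move_pose(p,q);manip.sleep(.4)
    st=manip.read_state();c=eyes.capture("wrist")
    np.savez(n+".npz",p=st["tool_pos"],q=st["tcp_rot"],**c);cv2.imwrite(f"pics/{n}.png",c["img"][:,:,::-1]);print(st["time_s"],st["tool_pos"])
look([530,-197,50],260,0,"w_rack")
look([460,148,60],260,0,"w_chuck")
```

```text
[[   0.      -0.96    -0.278   70.036]
 [   1.       0.       0.001   -0.277]
 [  -0.001   -0.278    0.96  -142.896]
 [   0.       0.       0.       1.   ]] 70.52308767580944
w_rack [np.float64(562.2618790891945), np.float64(-196.73724247919492), 260]
2.475 [ 562.159 -197.043  259.955]
w_chuck [np.float64(489.36307274671555), np.float64(148.24745088143084), 260]
4.25 [489.592 147.788 259.964]
```

View pics/w_rack.png

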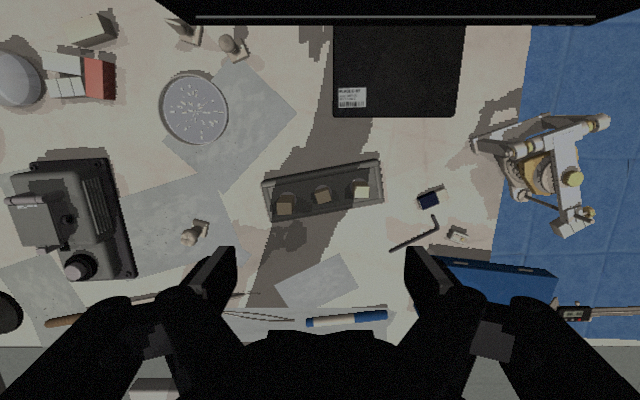

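View pics/w_chuck.png

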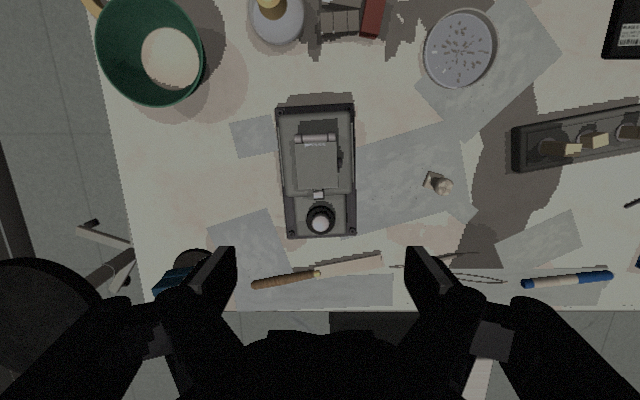

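The rack view shows block tops at about (285,207), (321,197) and (361,191). The chuck view shows the button at (320,219), the cover at about (317,165) and the plate corners around (277,104)–(356,238). A zoomed composite will let me read heights and edges.

Run:
```python
import numpy as np,cv2
L=lambda n:np.load(n+".npz")["img"]
def cr(im,x,y,w,h,k): return cv2.resize(im[y:y+h,x:x+w],None,fx=k,fy=k,interpolation=cv2.INTER_CUBIC)
o=np.zeros((600,800,3),np.uint8)
def put(a,x,y): o[y:y+a.shape[0],x:x+a.shape[1]]=a[:600-y,:800-x]
put(cr(L("w_rack"),255,150,133,75,3),0,0)       # 399x225
put(cr(L("w_chuck"),505,90,133,75,3),400,0)
put(cr(L("scene0"),340,145,80,75,5),0,225)      # 400x375
put(cr(L("w_chuck"),265,95,110,150,2.5),400,225) # 275x375
cv2.imwrite("pics/comp.png",o[:,:,::-1])
```

```text
(no output)
```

View pics/comp.png

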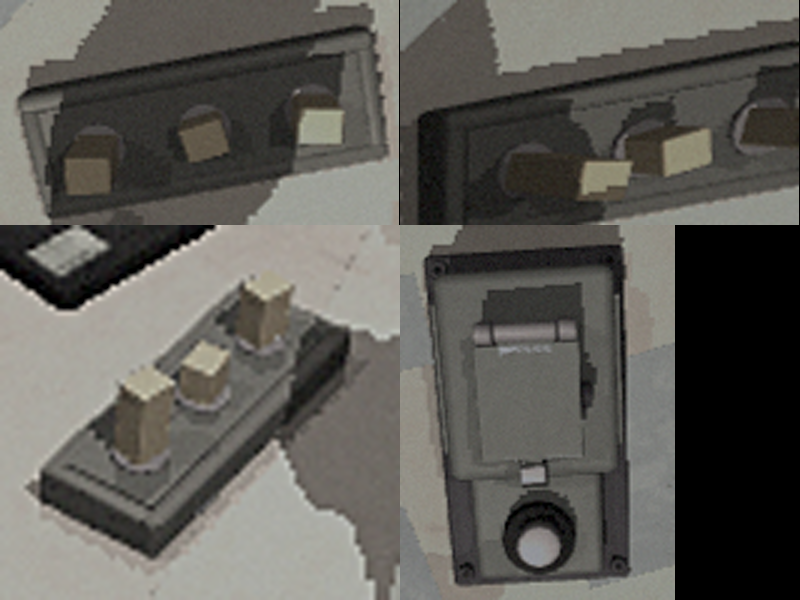

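The long blank is the one on the left of the rack (+y side, nearest the chuck); the short is in the middle and the medium on the right. The button top is at about (321,224) in the chuck wrist view. Next I'll measure it by mask and check its geometry.

Run:
```python
from h import *
np.set_printoptions(precision=1,suppress=True)
Z={n:np.load(n+".npz") for n in("top0","scene0","w_rack","w_chuck")};C={n:cam(Z[n]) for n in Z}
def blob(n,uv,r,thr):
    im=cv2.cvtColor(Z[n]["img"],cv2.COLOR_RGB2GRAY);x,y=map(int,uv)
    s=cv2.GaussianBlur(im,(3,3),0)[y-r:y+r,x-r:x+r];m=(s>thr).astype(np.uint8)
    k,l,st,ce=cv2.connectedComponentsWithStats(m);j=1+np.argmax(st[1:,4])
    print(n,ce[j]+[x-r,y-r],st[j],s.max()); return ce[j]+[x-r,y-r]
b={"w_chuck":blob("w_chuck",(321,223),14,120),"scene0":blob("scene0",(288,286),13,110),"w_rack":blob("w_rack",(75,267),14,110),"top0":blob("top0",(247,252),8,110)}
print("btn",tri(*[(C[n],b[n]) for n in b]))
print("btn2",tri(*[(C[n],b[n]) for n in("w_chuck","scene0")]))
for z in(36,40,44,50):print(z,*[plane(C[n],b[n],z) for n in b])
sc=[(437,268),(613,258),(466,571),(618,565)];P=[plane(C["w_chuck"],(265+(x-400)/2.5,95+(y-225)/2.5),12) for x,y in sc];P=np.array(P);print(P,"mean",P.mean(0))
d=(P[0]+P[1]-P[2]-P[3]);print("yaw",np.arctan2(d[1],d[0]), "len",np.linalg.norm(d)/2)
# blanks' tops: long
q={"scene0":(369.4,177),"w_rack":(284.7,208.3),"w_chuck":(573.3,149)}
print("long top",tri(*[(C[n],q[n]) for n in q]))
# rack corners top edges in w_rack (z=22)
for u in((20,97),(370,28),(50,217),(387,155)):print(plane(C["w_rack"],(255+u[0]/3,150+u[1]/3),22))
```

```text
w_chuck [319.9 223.5] [  6   8  15  14 165] 150
scene0 [285.9 285.6] [  5   8  13  11 107] 163
w_rack [ 69.  273.2] [  0   9  19  19 230] 151
top0 [244.6 250.9] [ 1  2 11 11 91] 186
btn (array([425.1, 149. ,  54.7]), [1.4290692749849936, 0.5531428930984601, 0.7212771534034252, 0.7293872498616945])
btn2 (array([425.3, 148.2,  53.1]), [0.5000416788669773, 0.5000416788671127])
36 [418.5 147.7  36. ] [435.5 142.1  36. ] [413.9 168.7  36. ] [426.5 153.   36. ]
40 [420.  147.7  40. ] [433.1 143.6  40. ] [416.3 164.7  40. ] [426.1 152.3  40. ]
44 [421.5 147.7  44. ] [430.8 145.2  44. ] [418.7 160.7  44. ] [425.8 151.6  44. ]
50 [423.8 147.7  50. ] [427.2 147.5  50. ] [422.3 154.7  50. ] [425.2 150.6  50. ]
[[566.2 200.5  12. ]
 [571.2 107.7  12. ]
 [393.6 190.2  12. ]
 [397.3  99.7  12. ]] mean [482.1 149.5  12. ]
yaw 0.053013000320485684 len 173.5083846043445
long top (array([ 522.7, -152.7,   63.2]), [1.1798643070555122, 0.6452893043603474, 1.202744332109159])
[ 546.3 -117.    22. ]
[ 577.9 -275.9   22. ]
[ 487.5 -128.    22. ]
[ 518.4 -287.3   22. ]
```

```bash
cat >> h.py <<'E'
def descend(m,xy,z,zmin,lim,step,q,vel=15,pr=True):
    """step down until the upward push (relative to the start) passes lim"""
    f0=m.read_state()["wrist_force"][2]; log=[]
    while z>zmin:
        z-=step; m.move_l([xy[0],xy[1],z],q,vel=vel); s=m.read_state(); f=s["wrist_force"][2]-f0
        log.append((round(float(s["tool_pos"][2]),1),round(float(f),1)))
        if f>lim: break
    if pr: print(log)
    return z
E
python3 - <<'E'
from h import *
from rig import manip, eyes, claw
q=down(0.05)
claw.gripper_to(0,40)
manip.move_pose([425,148.5,100],q);manip.move_l([425,148.5,62],q);manip.sleep(.3)
z=descend(manip,(425,148.5),60,40,9,1,q)
s=manip.read_state();print(s["time_s"],s["tool_pos"],s["wrist_force"])
manip.move_l([425,148.5,z+25],q,vel=60);manip.move_l([425,148.5,140],q)
p=np.array([532,151,230.]);manip.move_pose(p,q);manip.sleep(.3)
s=manip.read_state();c=eyes.capture("wrist");np.savez("w_bore.npz",p=s["tool_pos"],q=s["tcp_rot"],**c)
im=cv2.resize(c["img"][60:300,200:440],None,fx=2.4,fy=2.4,interpolation=2);cv2.imwrite("pics/bore.png",im[:,:,::-1]);print(s["time_s"])
E
```

```text
[(58.8, -1.0), (57.9, -0.3), (56.9, -0.2), (55.9, -0.3), (54.9, -0.9), (54.1, 0.0), (53.1, 0.2), (52.1, 2.8), (51.1, 3.5), (50.1, 3.2), (49.1, 3.7), (48.1, 5.0), (48.0, 12.5)]
9.8417 [425.21872386 148.6001133   47.96009575] [-2.62127551 -0.71053862 12.7791459 ]
11.925
```

View pics/bore.png

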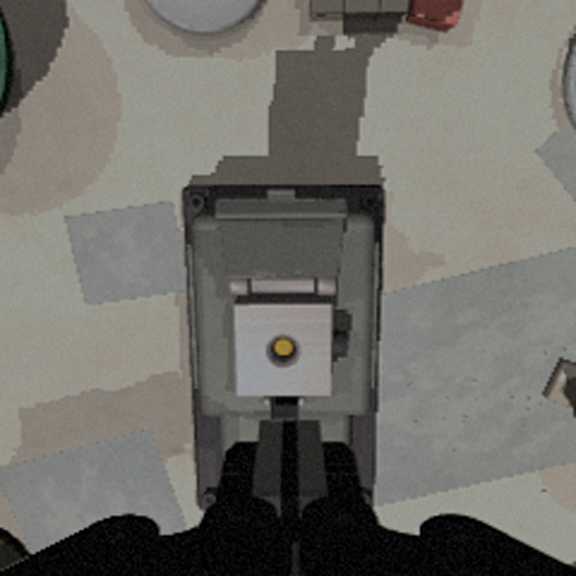

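The cover is open: the rim square is at crop (235–331, 304–396) and the bore with its brass ejector at (282,348). A second view with the hand turned 90° will let me separate out the hand-eye bias.

```bash
cat >> h.py <<'E'
def brightrect(c,uv,thr,amin,amax):
    """min-area rectangle and centroid of the bright blob nearest uv"""
    g=cv2.GaussianBlur(cv2.cvtColor(c["img"],cv2.COLOR_RGB2GRAY),(3,3),0)
    cs,_=cv2.findContours((g>thr).astype(np.uint8),cv2.RETR_EXTERNAL,cv2.CHAIN_APPROX_NONE)
    cs=[k for k in cs if amin<cv2.contourArea(k)<amax]
    r=[cv2.minAreaRect(k) for k in cs]; j=np.argmin([np.hypot(*(np.array(k[0])-uv)) for k in r]); return r[j],cs[j]
E
python3 - <<'E'
from h import *
from rig import manip, eyes, claw
np.set_printoptions(precision=2,suppress=True)
q=down(0.05+np.pi/2)
try:
    manip.move_pose([506-1.5,178,230.],q);manip.sleep(.3)
    s=manip.read_state();c=eyes.capture("wrist");np.savez("w_bore2.npz",p=s["tool_pos"],q=s["tcp_rot"],**c);print(s["time_s"],s["joints"])
except manip.MotionError as e: print(e)
for n in("w_bore","w_bore2"):
    c=np.load(n+".npz");C=cam(c)
    u=proj(C,[506,152,74]);g=cv2.cvtColor(c["img"],cv2.COLOR_RGB2GRAY);x,y=u.astype(int);print(n,u,g[y-22:y+23:4,x],g[y,x-26:x+27:4])
    for t in(125,140):
        try:
            r,_=brightrect(c,u,t,700,3000);bx=np.array([plane(C,v,74) for v in cv2.boxPoints(r)])
            print(t,r,plane(C,r[0],74),"mean",bx.mean(0),np.linalg.norm(np.diff(bx,axis=0),axis=1))
        except Exception as e: print(t,e)
    hsv=cv2.cvtColor(c["img"],cv2.COLOR_RGB2HSV);m=(cv2.inRange(hsv,(18,110,60),(35,255,255)));mm=np.zeros_like(m);mm[y-15:y+15,x-15:x+15]=m[y-15:y+15,x-15:x+15]
    M=cv2.moments(mm,True);print("brass",M["m00"],M["m00"] and plane(C,(M["m10"]/M["m00"],M["m01"]/M["m00"]),68))
E
```

```text
13.5917 [ 0.21  0.24 -0.71  1.85  0.17  1.12 -0.51]
w_bore [317.66 205.89] [ 33 155 147 147 120 125 119  80 151 154 154   4] [107  88 154 153 154  98 132 128  69 149 151 147  62  56]
125 ((317.5, 205.5), (37.0, 39.0), 90.0) [506.44 152.2   74.  ] mean [506.03 152.17  74.  ] [42.18 42.8  43.83]
140 ((317.0, 206.0), (36.0, 38.0), 90.0) [505.84 152.72  74.  ] mean [505.45 152.7   74.  ] [41.14 41.68 42.71]
brass 50.0 [506.17 152.22  68.  ]
w_bore2 [320.88 207.68] [ 47 126 138 136 114 120 109 108 137 133 140  54] [  1   8 139 136 138 113 102 119  63 139 142 142  24  40]
125 ((321.0, 207.5), (37.0, 38.0), 90.0) [506.12 152.22  74.  ] mean [506.14 151.81  74.  ] [41.37 43.13 42.99]
140 ((204.0500030517578, 101.15000915527344), (50.28021240234375, 69.57009887695312), 71.56504821777344) [383.65 257.84  74.  ] mean [383.45 257.22  74.  ] [69.91 45.85 73.15]
brass 44.0 [506.11 152.09  68.  ]
```

Bore position: the two turned views agree to about 0.3 mm at (506.2, 152.2). Now a close look at the long blank.

Run:
```python
from h import *
from rig import manip, eyes, claw
np.set_printoptions(precision=2,suppress=True)
q=down(0.0)
claw.gripper_to(40,40)
manip.move_pose([552,-153,210.],q);manip.sleep(.3)
s=manip.read_state();c=eyes.capture("wrist");np.savez("w_blank.npz",p=s["tool_pos"],q=s["tcp_rot"],**c);print(s["time_s"],s["joints"],s["grip_width"])
C=cam(c);u=proj(C,[522.7,-152.9,65]).astype(int);print(u,proj(C,[522.7,-152.9,25]))
x0,y0=u-[30,25];im=cv2.resize(c["img"][y0:y0+60,x0:x0+90],None,fx=8,fy=8,interpolation=cv2.INTER_CUBIC);cv2.imwrite("pics/blank.png",im[:,:,::-1]);print(x0,y0)
```

```text
15.675 [ 0.49  0.28 -0.34  1.79  0.1   1.08 -1.46] 39.85499200931608Traceback (most recent call last):
  File "<stdin>", line 8, in <module>
  File "h.py", line 10, in cam
    T[:3,:3]=rot(np.array(c["q"] if st is None else st["tcp_rot"])).as_matrix(); T[:3,3]=c["p"] if st is None else st["tool_pos"]
                          ~^^^^^
KeyError: 'q'
```

Run:
```python
from h import *
c=np.load("w_blank.npz")
C=cam(c);u=proj(C,[522.7,-152.9,65]).astype(int);print(u,proj(C,[522.7,-152.9,25]))
x0,y0=u-[30,25];im=cv2.resize(c["img"][y0:y0+60,x0:x0+90],None,fx=8,fy=8,interpolation=cv2.INTER_CUBIC);cv2.imwrite("pics/blank.png",np.clip(im[:,:,::-1]*1.5,0,255));print(x0,y0)
```

```text
[320 213] [320.67959359 202.99003714]
290 188[ WARN:0@0.294] global loadsave.cpp:1063 imwrite_ Unsupported depth image for selected encoder is fallbacked to CV_8U.
```

View pics/blank.png

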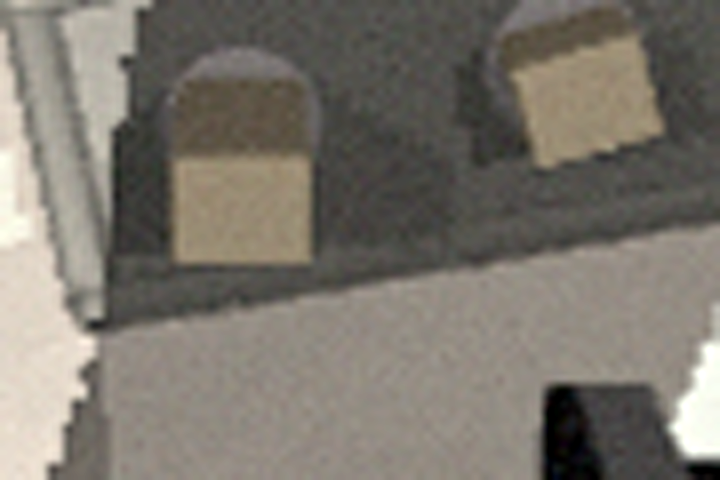

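The long blank's top has corners at crop (173,155), (312,154), (314,263) and (172,263), so its yaw is about 0. The short neighbour is clear to the right. Grasping now.

Run:
```python
from h import *
from rig import manip, eyes, claw
np.set_printoptions(precision=2,suppress=True)
C=cam(np.load("w_blank.npz"));P=np.array([plane(C,((x+.5)/8-.5+290,(y+.5)/8-.5+188),65) for x,y in((173,155),(312,154),(314,263),(172,263))])
print(P,P.mean(0));x,y=P.mean(0)[:2]
assert np.hypot(x-522.7,y+152.9)<4
q=down(0.0);claw.gripper_to(32,70)
manip.move_l([x,y,110],q,vel=150);manip.move_l([x,y,31],q,vel=90);manip.sleep(.2)
s=manip.read_state();print(s["time_s"],s["tool_pos"],s["wrist_force"])
claw.gripper_to(10,70);s=manip.read_state();print(s["grip_width"],s["finger_force"],s["tool_pos"],s["wrist_force"])
manip.move_l([x,y,60],q,vel=60);manip.move_l([x,y,135],q,vel=150)
s=manip.read_state();print(s["time_s"],s["grip_width"],s["finger_force"],s["wrist_force"])
manip.move_pose([506.2,152.2,135],q);manip.sleep(.3)
s=manip.read_state();c=eyes.capture("wrist");np.savez("w_held.npz",p=s["tool_pos"],q=s["tcp_rot"],**c);print(s["time_s"],s["grip_width"],s["tool_pos"],s["wrist_force"])
cv2.imwrite("pics/held.png",cv2.resize(c["img"][150:400,160:480],None,fx=2.4,fy=2.4,interpolation=2)[:,:,::-1])
```

```text
[[ 530.4  -142.61   65.  ]
 [ 530.58 -161.17   65.  ]
 [ 515.1  -161.61   65.  ]
 [ 515.06 -142.38   65.  ]] [ 522.79 -151.94   65.  ]
18.0417 [ 523.38 -152.13   31.71] [-0.41 -0.59  0.04]
18.04075467625916 68.32495450973511 [ 523.49 -152.13   31.66] [ 0.6  -0.19  3.79]
19.5833 18.020545378418632 68.24746370315552 [ 0.63  0.03 -0.19]
21.05 18.112656544184865 [506.64 150.96 134.98] [ 0.14 -0.41 -0.41]
```

View pics/held.png

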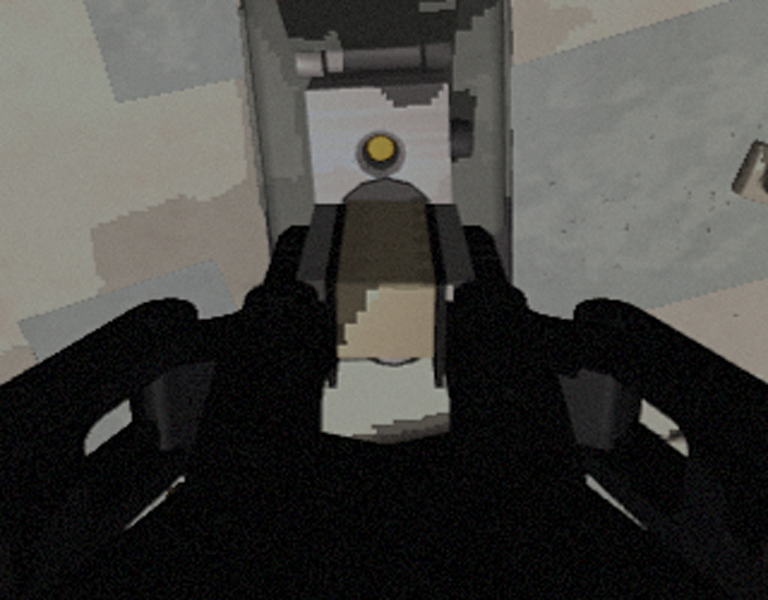

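The blank is held upright between the pads, with the flange centre at crop x≈385 and the bore at (380,149). The arm rests about 1.2 mm off in y, so I'll correct that and insert with force monitoring.

Run:
```python
from h import *
from rig import manip, eyes, claw
np.set_printoptions(precision=2,suppress=True)
c=np.load("w_held.npz");C=cam(c)
print("flange y",[plane(C,(160+x/2.4,150+205/2.4),127)[1] for x in(342,428)],"bore",plane(C,(160+380/2.4,150+151/2.4),74))
q=down(0.0);T=np.array([506.8,152.2]);cmd=T.copy()
for i,z in enumerate((128,120,114)):
    manip.move_l([*cmd,z],q,vel=40);manip.sleep(.4);s=manip.read_state();print(s["tool_pos"],s["wrist_force"]);cmd=cmd+np.clip(T-s["tool_pos"][:2],-2,2)*.9
np.savetxt("cmd.txt",cmd);print(cmd,s["time_s"],s["grip_width"])
```

```text
flange y [np.float64(160.99805834372142), np.float64(140.3389830825612)] bore [506.84 152.12  74.  ]
[506.86 152.26 128.11] [-0.6   0.23  0.55]
[506.85 152.15 120.11] [ 0.25  0.49 -0.36]
[506.79 152.21 114.1 ] [-0.46 -0.4  -0.57]
[506.7  152.19] 23.275 18.176353385427014
```

Run:
```python
from h import *
from rig import manip, eyes, claw
np.set_printoptions(precision=2,suppress=True)
q=down(0.0);cmd=np.loadtxt("cmd.txt")
manip.move_l([*cmd,100],q,vel=40);manip.sleep(.2)
z=descend(manip,cmd,100,86,11,1,q,vel=20)
s=manip.read_state();print(z,s["tool_pos"],s["wrist_force"],s["grip_width"],s["time_s"])
if z<=86:
    z=descend(manip,cmd,z,80,7,.5,q,vel=10)  # on top of about 8 N
    manip.sleep(.3);s=manip.read_state();print(z,s["tool_pos"],s["wrist_force"],s["torque"],s["grip_width"],s["finger_force"],s["time_s"])
```

```text
[(99.0, -0.2), (97.9, -0.9), (96.9, -0.8), (95.9, -0.1), (94.9, -0.4), (93.9, 0.9), (92.9, 0.0), (91.9, -0.5), (91.6, 4.8), (90.3, 4.9), (89.3, 5.8), (88.4, 5.9), (87.4, 6.2), (86.5, 7.7)]
86 [506.93 152.31  86.54] [-2.03 -1.79  7.53] 18.237965384384403 27.475
[(86.1, -0.3), (85.6, -0.5), (85.2, -0.3), (84.7, 0.3), (84.2, 0.4), (83.8, 1.8), (83.7, 2.8), (83.7, 5.3), (83.6, 9.1)]
81.5 [507.01 152.3   83.62] [-4.62 -1.16 16.46] [-0.47  1.26 -0.05] 18.094964750004742 70.63185453414917 30.025
```

The stop came at TCP z 83.7, exactly the predicted seat height. I'll firm up slightly and check visually before handing in.

Run:
```python
from h import *
from rig import manip, eyes, claw
np.set_printoptions(precision=2,suppress=True)
q=down(0.0);cmd=np.loadtxt("cmd.txt")
manip.move_l([*cmd,80.8],q,vel=8);manip.sleep(.6);s=manip.read_state();print(s["tool_pos"],s["tcp_rot"],s["wrist_force"],s["torque"],s["grip_width"],s["time_s"])
w=eyes.capture("wrist")["img"];c=eyes.capture("scene")["img"]
o=np.zeros((400,800,3),np.uint8);o[:,:400]=cv2.resize(c[200:330,205:335],(400,400),interpolation=2);o[:,400:]=cv2.resize(w[130:330,220:420],(400,400),interpolation=2)
cv2.imwrite("pics/seat.png",o[:,:,::-1])
```

```text
[507.02 152.29  83.6 ] [ 0.  1. -0.  0.] [-7.77 -2.02 19.69] [-0.61  1.56 -0.03] 18.33867159029266 30.875
```

View pics/seat.png

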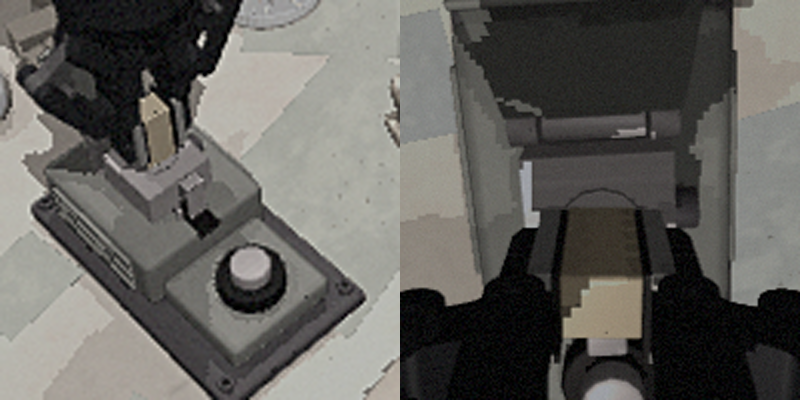

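The picture shows the flange flat on the rim, the button up and the cover open behind. The blank is held with about 20 N downward, and the grip is steady.

```bash
python3 -c "
from rig import manip, eyes, claw
print(manip.sign_off())"
```

```text
the job is handed in; nothing more can be done
None
```

The job is handed in: the button was pressed and released, the cover flew open, and the longest blank is seated flat on the chuck's rim, held down with about 20 N, at 31 s of the 54 s allowed; the other two blanks, the molar and the dish were not touched.

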